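Hold the spring clip open round the meal card's edge

TASK

I want to slip an order ticket behind the tall meal card: pick up the steel spring clip from the counter by squeezing its two levers together so that its jaws spread wide, and only then bring the open jaws, level and square to the card, round the upper half of the tall card's upright edge that faces the robot, with the edge well inside the mouth and neither jaw touching the card. Finish while holding it right there in the gripper, levers still squeezed and jaws gaping round the edge: do not let go or put it down. Leave the card stand, the lower wide card and everything else on the counter where they stand.

Things in the scene. Friction and masses are not known exactly. Their poses are not given: they have to be found in the camera images.
- clip_center (a point): centre of the steel spring clip: about 90 mm long, lying on its side, 30 mm high: two mirror-image halves on an upright hinge pin (9 mm diameter), about 70 g. The point is on the pin's axis, 15 mm above the clip's underside. x axis points to the jaw tips, y across the clip, z up along the pin. A spring keeps the jaws shut; when squeezed open they stay mirror images about x
- clip_grip (a point): where to squeeze: midway between the levers, 28 mm behind the pin, half-way up; axes as clip_center, fingers close along y. Levers at rest: a V, each sloping 0.27 rad, 50 mm over the outer faces at their rear ends (41 mm behind the pin). Squeezed to the firm stop (about 9 N each): parallel, 26 mm over the outer faces, reaching 46 mm behind the pin
- jaw_left (a point): inner face of the left (+y) jaw at its tip, 46 mm ahead of the pin when shut, half-way up; turns with the left half. Fully squeezed, each half has turned 0.27 rad: the jaws' inner faces form a V, 25 mm apart at the tips (45 mm ahead of the pin) and 16 mm apart 28 mm ahead of it
- jaw_right (a point): inner face of the right (-y) jaw at its tip, likewise; the two tips are 1 mm apart when shut and about 25 mm apart when fully open
- clip: the same clip, origin at the foot of the hinge pin (15 mm below clip_center), same axes
- tall_card: the tall meal card on its loose stand, about 0.6 kg: a stiff white card 90 mm wide, 130 mm tall, 3 mm thick, upright on edge in a wooden base 60 x 60 x 14 mm; card top 144 mm above the counter. Origin at the centre of the base's underside; x axis horizontal in the card's plane, pointing away from the robot, y normal to the card, z up
- card_edge (a point): point on the tall card's upright edge that faces the robot (45 mm to -x of the stand's origin, 15 mm out beyond the base), 109 mm above the counter, in the middle of the card's upper half (79 to 144 mm); same axes as tall_card: its x axis points from the edge into the card
- wide_card: a lower, wider meal card on the same kind of base, a bystander: card 110 mm wide, 65 mm tall (top at 79 mm), standing in the same manner; the two stands may change places. Origin at the centre of its underside
- carrier: bystander: round steel insulated lunch carrier, 130 mm diameter, 176 mm tall; origin at the centre of its underside
- cutlery_case: bystander: teal plastic cutlery case lying flat, 215 x 72 x 24 mm; origin at the centre of its underside, x along its length
- egg_cup: bystander: white ceramic egg cup, 50 mm diameter, 62 mm tall; origin at the centre of its underside
- glass_box: bystander: square glass box with clip-lock lid, 131 x 131 x 65 mm; origin at the centre of its underside
- shaker: bystander: glass salt shaker with steel top, 42 mm diameter, 77 mm tall; origin at the centre of its underside
- mug: bystander: ceramic mug, 80 mm diameter, 90 mm tall, handle to its +y; origin at the centre of its underside
Not all that is in view belongs to the job. Leave any yellow look-alike of the clip alone.

How it is judged (in metres and radians):
On the way:
1. the clip is held up in the air with its jaws spread at least 16 mm, still clear of the card's edge (distance between jaw_left and jaw_right above 0.016 m and height (world z) of clip_center above 0.03 m and horizontal distance between clip_center and card_edge above 0.055 m and contact force between clip and the fingers above 2 N), for 0.2 s.
At the end, for the whole second after the job is handed in: Fingers hold the clip (over 2 N), jaw tips over 16 mm apart, centre 75-145 mm up, level and in line with the card within 0.3 rad; the card's near edge 12-39 mm ahead of the pin, within 9 mm of mid-plane, jaws not touching it (under 0.3 N); tall card upright, within 15 mm of its start (distance between jaw_left and jaw_right above 0.016 m and contact force between clip and the fingers above 2 N and contact force between clip and tall_card below 0.3 N and height (world z) of clip_center between 0.075 and 0.145 m and x of card_edge in the frame of clip_center between 0.012 and 0.039 m and y of card_edge in the frame of clip_center between -0.009 and 0.009 m and angle between the x axis of clip_center and the x axis of card_edge, either way round below 0.3 rad and angle between clip_center's own z axis and vertical below 0.3 rad and distance of tall_card from where it was at the start of the episode below 0.015 m and angle between tall_card's own z axis and vertical below 0.1 rad); the arm keeps its last pose, push and grip.
It fails at once if the tall card's stand is pushed more than 15 mm or tipped (not (distance of tall_card from where it was at the start of the episode below 0.015 m) or not (angle between tall_card's own z axis and vertical below 0.1 rad)).
It fails at once if a bystander is moved more than 20 mm or tipped (distance of any of wide_card, carrier, cutlery_case, egg_cup, glass_box, shaker, mug from where it was at the start of the episode above 0.02 m or angle between any of wide_card, carrier, cutlery_case, egg_cup, glass_box, shaker, mug's own z axis and vertical above 0.3 rad).
It also fails if it takes over 38 s, if anything falls off the work surface, if the arm or the gripper's body presses on something with over 40 N, if the wrist force passes 120 N, or if a joint passes its speed limit or range.

ROBOT

A 6-joint arm with a two-finger parallel gripper is mounted at the origin on the work surface. World frame = base frame: x ahead of the robot, y to its left, z up, the work surface at z = 0. Lengths are in m, angles in degrees, forces in N, time in s.
With the tool pointing down it reaches from about 0.25 to 0.725 m from the base axis. Payload 9.7 kg.
Tool frame: the origin (TCP) lies at the very end of the fingers, on their centre line; the grasp point (between the pads) lies 19 mm behind it; z points along the fingers, y is the direction in which the jaws open and shut (so a half turn about z gives the same grasp; the last joint's range is limited). The gripper opens to 85 mm and grips with 20 to 120 N. Pads are 22 mm wide; open, the fingers measure 114 mm over their backs; the gripper's body (76 mm by 85 mm) begins 54 mm behind the grasp point. The pads swing forward as they close: fully open they stand 13 mm farther back than shut.
Start: joints at [75.974, 4.979, 10.078, 95.1, 0, 90], TCP at [0.133, 0.534, 0.231] pointing down, gripper open.
Joint ranges: [-179.16, 179.16], [-48.56, 103.87], [-65.8, 70.77], [-126.05, 130.52], [-82.76, 87.17], [-180, 180]. Speed limits (degrees/s): [127.2, 127.2, 147.25, 180, 180, 180].

INTERFACE

Orientations are given as [roll, pitch, yaw] about the fixed x, y, z axes, in that order (R = Rz(yaw) Ry(pitch) Rx(roll)).
In Python, from workcell import bot gives the robot as it stands.
- The arm moves only by the shell command python3 -m pendant 'ROWS' [FORCE]. ROWS is JSON, a list that holds one entry, the list of rows, each a list of 7 numbers: the shift along the tool's x, y, z in cm, then the turn, a rotation vector about the tool's x, y, z in rad, then the opening in per cent of the stroke, from 0 (shut) to 100 (fully open). In form: [[[dx, dy, dz, ax, ay, az, gripper], ...]]. A call has 1 to 5 rows; each row shifts and turns the pose as measured when the row begins, along the tool's axes as they then stand; what a row does not reach is not made up. A row lasts 1/12 s, in which the tool goes at most 41.7 mm and 7.16 degrees, less where a joint would pass 70% of its speed; a pose out of reach is approached as far as the arm can. A call with a gripper value outside its range is refused whole. The fingers move at their own pace and stop on an object; FORCE is the grip in N (left out, the last holds). Time passes only in rows, so rows that do not move let the fingers close. It gives the time, the measured TCP pose, the force and the opening at its end, in the units of the state.
- bot.get_obs(): the state, without advancing time (a new reading comes with each control period).
- bot.camera(name): name is "scene" or "top" or "wrist"; returns the picture (420x560x3 uint8, red, green, blue); there is no depth.
- bot.get_calibration(name): a dict with "intrinsics" (3x3 intrinsics, pixels), "D" ([k1, k2, p1, p2, k3] as OpenCV has them; the pictures are not rectified), "pose" (4x4, takes a point from camera to world coordinates); the wrist camera has in their place "T_tool_cam" (4x4, takes a point from camera to tool coordinates, whose origin is the TCP and whose axes are the flange's). Camera axes: x right, y down, z forward; pixel columns grow to the right and rows downward; lengths in m; the calibration is good to about 2 mm. A picture is of the moment at which its call begins: read the wrist's pose just before it. get_calibration takes no time and is no camera call.
- bot.job_done(): hands the job in, once; it reports no verdict.
Trained networks look in the newest picture that a camera, given by its name, has taken for a name from the list of things; names that differ only in an ending like _2 or _b are one class to them, and where a whole thing is asked for, a point or a joint stands for the part that bears it (a point fixed in the world has none). Each returns a list of dicts, best first, with "confidence" (0 to 1); they miss things now and then, are a little off and sometimes report something else, mostly with a low value. They report only what shows in the picture. A call takes as long as a camera call. They do not tell look-alikes from the thing itself.
- bot.masks_of(camera, thing): "pixels" (420x560 bool, what is visible of it) and "extent" ([left, top, right, bottom] in pixels, round what is visible of it).
- bot.mark_of(camera, thing): "uv" ([column, row] in pixels: a listed point, or the origin of a listed thing).
The state is a dict: "time": time; "q": joint angles; "qd": joint speeds; "joint_efforts": joint torques, N m; "ee_pos": TCP position; "tcp_rot": TCP orientation; "wrist_force": force on the tool from outside, world axes, zero at the start; "torque": the same for the moment, N m; "opening": finger opening in m.
Only numpy, scipy, OpenCV 4.12 (cv2) and the standard library are available. Lean on these libraries where they do the work, as an engineer would, in place of code of your own. Each camera call takes 0.05 s, during which the arm holds its last target. There are 200 camera calls.

## Working session

There is one attempt and no reset: what is moved stays moved. The work goes in short steps, Python scripts to look and compute and a shell command to move; the robot and the scene stay as the last step left them, time stands still between calls to the robot, and variables do not carry over. Pictures are saved under pics/ and viewed, about 8 in all and at most 12, crops included, and the job is handed in when it is done.

```bash
mkdir -p pics; ls; cat > h.py <<'E'
import numpy as np, cv2
from workcell import bot
from scipy.spatial.transform import Rotation as R
def save(n,im): cv2.imwrite('pics/'+n+'.png',cv2.cvtColor(im,cv2.COLOR_RGB2BGR))
def tool():
    o=bot.get_obs(); T=np.eye(4); T[:3,3]=o['ee_pos']
    T[:3,:3]=R.from_euler('xyz',o['tcp_rot'],degrees=True).as_matrix(); return T
def cam(n):
    c=bot.get_calibration(n)
    P=c['pose'] if 'pose' in c else tool()@np.array(c['T_tool_cam'])
    return np.array(c['intrinsics']),np.array(c['D']),np.array(P)
def ray(c,uv):
    K,D,P=c; p=cv2.undistortPoints(np.array([[uv]],float),K,D)[0,0]
    d=P[:3,:3]@np.array([p[0],p[1],1]); return P[:3,3],d/np.linalg.norm(d)
def onz(c,uv,z):
    o,d=ray(c,uv); return o+d*(z-o[2])/d[2]
def tri(rs):
    A=0;b=0
    for o,d in rs:
        M=np.eye(3)-np.outer(d,d);A=A+M;b=b+M@o
    x=np.linalg.solve(A,b); return x,[np.linalg.norm((np.eye(3)-np.outer(d,d))@(x-o)) for o,d in rs]
def proj(c,X):
    K,D,P=c;W=np.linalg.inv(P);r=cv2.Rodrigues(W[:3,:3])[0]
    return cv2.projectPoints(np.atleast_2d(X).astype(float),r,W[:3,3],K,D)[0][:,0]
E
cat > a.py <<'E'
from h import *
C={}
for n in ('scene','top'):
    im=bot.camera(n); save(n+'0',im); C[n]=cam(n)
for t in ['clip_center','clip_grip','jaw_left','card_edge','tall_card','wide_card','carrier','cutlery_case','egg_cup','glass_box','shaker','mug']:
    best={}
    for n in C:
        r=bot.mark_of(n,t)
        print(t,n,[(np.round(k['uv']).tolist(),round(k['confidence'],2)) for k in r[:3]])
        if r: best[n]=ray(C[n],r[0]['uv'])
    if len(best)==2:
        x,e=tri(list(best.values())); print('   ',x.round(4),np.round(e,4))
print(bot.get_obs())
E
python3 a.py
```

```text
pics
clip_center scene [([264.0, 188.0], 0.81), ([224.0, 195.0], 0.55)]
clip_center top [([400.0, 188.0], 0.75), ([346.0, 249.0], 0.73), ([329.0, 282.0], 0.61)]
    [ 0.5897 -0.2216  0.2169] [0.1746 0.1746]
clip_grip scene [([226.0, 190.0], 0.71), ([251.0, 192.0], 0.56)]
clip_grip top [([330.0, 179.0], 0.57), ([351.0, 255.0], 0.53), ([332.0, 275.0], 0.46)]
    [ 0.6636 -0.1495  0.2049] [0.039 0.039]
jaw_left scene [([213.0, 204.0], 0.64), ([269.0, 184.0], 0.52)]
jaw_left top [([325.0, 295.0], 0.5), ([353.0, 231.0], 0.46)]
    [ 0.3671 -0.2638 -0.0706] [0.1014 0.1014]
card_edge scene [([247.0, 218.0], 0.87)]
card_edge top []
tall_card scene [([246.0, 252.0], 0.81)]
tall_card top [([286.0, 196.0], 0.61)]
    [ 0.6612 -0.0496  0.0155] [0. 0.]
wide_card scene [([341.0, 283.0], 0.78)]
wide_card top [([208.0, 208.0], 0.67)]
    [0.6271 0.2292 0.0083] [0.0014 0.0014]
carrier scene [([391.0, 325.0], 0.74)]
carrier top [([208.0, 213.0], 0.59), ([162.0, 193.0], 0.58)]
    [ 0.6045  0.317  -0.1258] [0.0669 0.0669]
cutlery_case scene [([275.0, 317.0], 0.61)]
cutlery_case top [([244.0, 159.0], 0.
[... 617 characters left out ...]
], 0.58)]
    [ 0.4378 -0.4508  0.0027] [0.0012 0.0012]
{'time': 1.3, 'q': array([7.59736043e+01, 4.97843069e+00, 1.00777772e+01, 9.50990121e+01,
       1.17131335e-03, 9.00008144e+01]), 'qd': array([ 0.00087356,  0.01588727, -0.07891965, -0.04274593,  0.02429914,
        0.02819097]), 'joint_efforts': array([ 2.02924741e-03, -5.20108116e+01,  4.64852822e+01,  1.84383403e-03,
        1.06607120e-04, -1.67087933e-05]), 'ee_pos': array([0.13329651, 0.53359983, 0.23128473]), 'tcp_rot': array([ 1.79999666e+02, -1.17131811e-03,  1.65972790e+02]), 'wrist_force': array([ 0.23456425, -0.30840177,  0.27785619]), 'torque': array([ 0.00574239, -0.01565689, -0.00466428]), 'opening': 0.08534010284869334}
```

View pics/scene0.png

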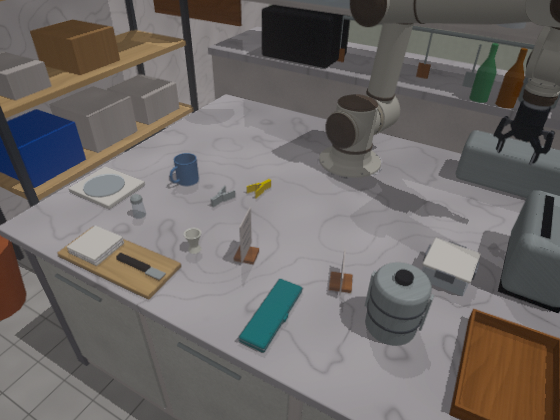

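View pics/top0.png

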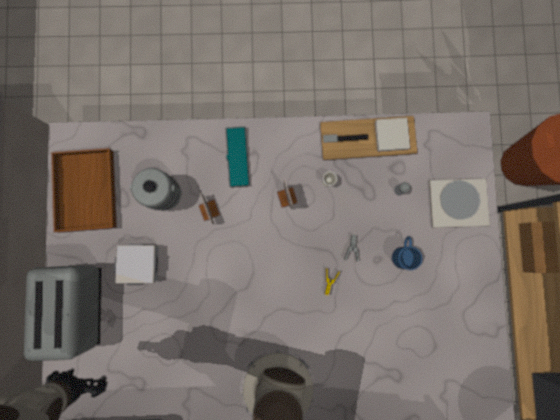

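Both pictures show the steel clip at scene (223,196) / top (352,246), and the yellow look-alike at scene (260,187) / top (330,282). The tall card is at scene (246,240) / top (287,196).

```bash
cat > b.py <<'E'
from h import *
s,t=cam('scene'),cam('top')
print('clip',tri([ray(s,(224,195)),ray(t,(352,246))]),onz(t,(352,246),.015))
im=cv2.imread('pics/top0.png')[165:305,270:420]; im2=cv2.imread('pics/scene0.png')[170:270,190:290]
a=cv2.resize(im,(600,560),interpolation=3); cv2.imwrite('pics/c1.png',a)
print(bot.get_calibration('wrist')); print(tool())
m=cv2.inRange
E
python3 b.py
```

```text
clip (array([ 0.47373357, -0.26722373,  0.02466612]), [np.float64(0.007484366628124834), np.float64(0.007484366628124739)]) [ 0.47768677 -0.275433    0.015     ]
{'intrinsics': array([[358.58415575,   0.        , 275.50050219],
       [  0.        , 358.58415575, 204.21825475],
       [  0.        ,   0.        ,   1.        ]]), 'D': array([-0.05006651,  0.        ,  0.        ,  0.        ,  0.        ]), 'T_tool_cam': array([[-8.29107930e-04, -9.47087412e-01, -3.20974683e-01,
         8.37945742e-02],
       [ 9.99999647e-01, -8.28222321e-04, -1.39290436e-04,
        -3.62926801e-04],
       [-1.33918178e-04, -3.20974685e-01,  9.47087764e-01,
        -1.42757353e-01],
       [ 0.00000000e+00,  0.00000000e+00,  0.00000000e+00,
         1.00000000e+00]])}
[[-9.70180727e-01  2.42382668e-01 -1.84192284e-05  1.33296512e-01]
 [ 2.42382667e-01  9.70180727e-01  1.06170016e-05  5.33599835e-01]
 [ 2.04433575e-05  5.83590864e-06 -1.00000000e+00  2.31284733e-01]
 [ 0.00000000e+00  0.00000000e+00  0.00000000e+00  1.00000000e+00]]
```

View pics/c1.png

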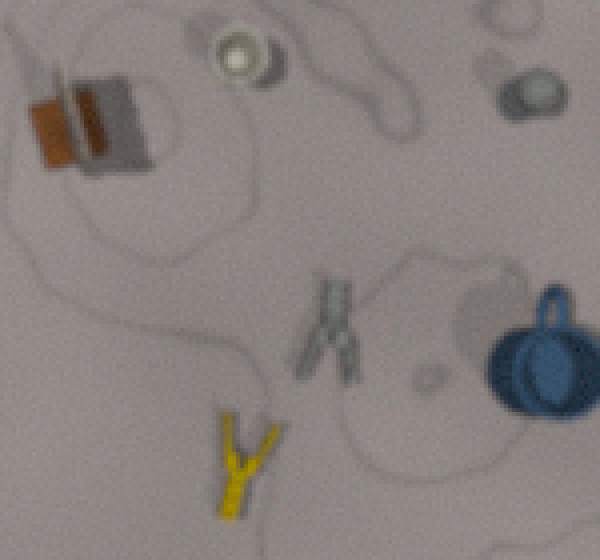

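The crop shows the steel clip with its jaws away from the robot: tips near crop (338,283), lever ends near (300,375) and (350,380), yaw about -8°. Now I move over it.

```bash
for i in 1 2 3 4; do python3 -m pendant '[[[-2.2,-3.2,0.1,0,0,0,100],[-2.2,-3.2,0.1,0,0,0,100],[-2.2,-3.2,0.1,0,0,0,100],[-2.2,-3.2,0.1,0,0,0,100],[-2.2,-3.2,0.1,0,0,0,100]]]' | tail -c 400; done
```

```text
time: 1.72
ee_pos: [0.2009, 0.3507, 0.2214]
tcp_rot: [-179.7, -0.1, 166.4]
wrist_force: [2.0, 0.9, 1.2]
opening: 0.0856
time: 2.13
ee_pos: [0.2705, 0.161, 0.217]
tcp_rot: [-179.9, 0.1, 166.7]
wrist_force: [1.4, 0.6, -0.0]
opening: 0.0851
time: 2.55
ee_pos: [0.341, -0.0294, 0.2144]
tcp_rot: [180.0, 0.5, 166.8]
wrist_force: [0.8, 1.4, -1.7]
opening: 0.0851
time: 2.97
ee_pos: [0.4117, -0.2225, 0.2118]
tcp_rot: [180.0, 0.9, 166.6]
wrist_force: [0.4, 0.2, 0.8]
opening: 0.0855
```

```bash
python3 -m pendant '[[[-1.8,-1.8,0,0,0.008,-0.05,100],[-1.7,-2.0,0.4,0,0.008,-0.05,100],[0,0,0,0,0,0,100],[0,0,0,0,0,0,100]]]'
cat > c.py <<'E'
from h import *
import sys
T=tool(); c=cam('wrist'); im=bot.camera('wrist'); save(sys.argv[1],im)
print(T.round(4))
for t,z in (('clip_center',.015),('clip_grip',.015),('jaw_left',.015),('jaw_right',.015)):
    for k in bot.mark_of('wrist',t)[:3]: print(t,np.round(k['uv'],1),round(k['confidence'],2),onz(c,k['uv'],z).round(4))
E
python3 c.py w1
```

```text
time: 3.3
ee_pos: [0.4396, -0.2771, 0.2053]
tcp_rot: [-180.0, -0.2, 172.1]
wrist_force: [-0.2, 0.7, -0.1]
opening: 0.0856
[[-9.905e-01  1.374e-01 -3.600e-03  4.396e-01]
 [ 1.374e-01  9.905e-01  4.000e-04 -2.771e-01]
 [ 3.600e-03 -1.000e-04 -1.000e+00  2.053e-01]
 [ 0.000e+00  0.000e+00  0.000e+00  1.000e+00]]
clip_center [362.6  76. ] 0.85 [ 0.36   -0.1886  0.015 ]
clip_center [283.8 199.9] 0.84 [ 0.4643 -0.2727  0.015 ]
clip_grip [284.4 171.4] 0.74 [ 0.4362 -0.2684  0.015 ]
clip_grip [353.4 105.5] 0.74 [ 0.3843 -0.1987  0.015 ]
jaw_left [372.4  20.5] 0.76 [ 0.316 -0.177  0.015]
jaw_left [284.8 245.5] 0.56 [ 0.5129 -0.2781  0.015 ]
jaw_right [373.4  17. ] 0.9 [ 0.3134 -0.176   0.015 ]
jaw_right [282.2 244.2] 0.76 [ 0.5111 -0.2805  0.015 ]
```

View pics/w1.png

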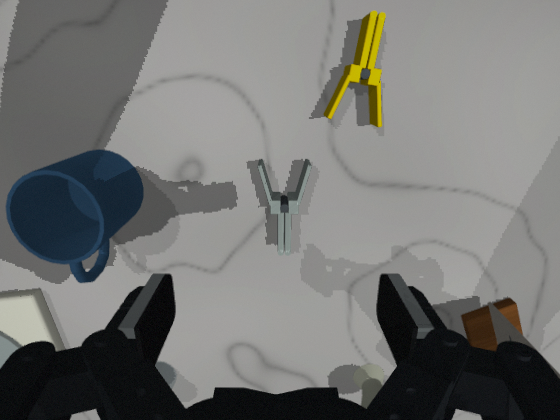

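The wrist view shows the pin at (285,202), jaw tips at (284,253) and lever ends at (262,162) and (307,161). The network's steel-clip marks agree with this, and the yellow clip is clearly separate.

```bash
python3 -m pendant '[[[0.4,0.8,3,0,0,0,100],[0,0,3,0,0,0,100],[0,0,3,0,0,0,100],[0,0,0,0,0,0,100],[0,0,0,0,0,0,100]]]'
cat >> c.py <<'E'
if len(sys.argv)>2:
    pass
E
cat > d.py <<'E'
from h import *
# triangulate w1 with new view
K,D,_=cam('wrist'); Tc=np.array(bot.get_calibration('wrist')['T_tool_cam'])
T1=np.array([[-.9905,.1374,-.0036,.4396],[.1374,.9905,.0004,-.2771],[.0036,-.0001,-1,.2053],[0,0,0,1]])
old={'clip_center':(283.8,199.9),'clip_grip':(284.4,171.4),'jaw_left':(284.8,245.5),'jaw_right':(282.2,244.2)}
T=tool(); c=cam('wrist'); im=bot.camera('wrist'); save('w2',im); print(T.round(4))
for t in old:
    for k in bot.mark_of('wrist',t)[:2]:
        x,e=tri([ray((K,D,T1@Tc),old[t]),ray(c,k['uv'])])
        print(t,np.round(k['uv'],1),round(k['confidence'],2),onz(c,k['uv'],.015).round(4),x.round(4),np.round(e,4))
E
python3 d.py
```

```text
time: 3.97
ee_pos: [0.4371, -0.2637, 0.1191]
tcp_rot: [-179.7, 0.4, 172.4]
wrist_force: [0.1, 0.2, 0.5]
opening: 0.0853
[[-0.9912  0.1318  0.007   0.4371]
 [ 0.1318  0.9913 -0.0057 -0.2637]
 [-0.0077 -0.0047 -1.      0.1191]
 [ 0.      0.      0.      1.    ]]
clip_center [376.   74.7] 0.62 [ 0.3577 -0.1878  0.015 ] [ 0.3549 -0.2696  0.3435] [0.0051 0.0051]
clip_center [268.4 292.5] 0.2 [ 0.5108 -0.28    0.015 ] [ 0.4202 -0.267   0.1548] [0.003 0.003]
jaw_left [269.4 297.1] 0.78 [ 0.5152 -0.2798  0.015 ] [ 0.5064 -0.2779  0.0287] [0.0004 0.0004]
jaw_right [267. 296.] 0.71 [ 0.5139 -0.2816  0.015 ] [ 0.5044 -0.2798  0.0296] [0. 0.]
```

View pics/w2.png

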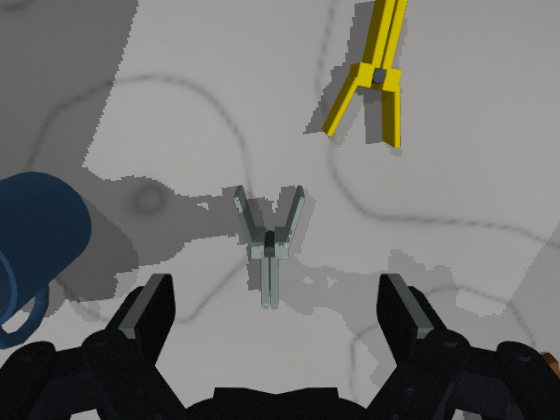

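In the closer view the pin top is at about (270,238), lever ends (239,188) and (300,188), jaw tips (270,306). I'll work out the offset from those.

```bash
python3 - <<'E'
from h import *
c=cam('wrist');K,D,_=c;Tc=np.array(bot.get_calibration('wrist')['T_tool_cam'])
T1=np.array([[-.9905,.1374,-.0036,.4396],[.1374,.9905,.0004,-.2771],[.0036,-.0001,-1,.2053],[0,0,0,1]])
c1=(K,D,T1@Tc)
for n,u,v in (('L',(239,187),(260,161)),('R',(300,187),(308,160)),('pin',(270,238),(285,199)),('tip',(270,306),(284,253))):
    x,e=tri([ray(c,u),ray(c1,v)]); print(n,onz(c,u,.03).round(4),onz(c1,v,.03).round(4),x.round(4),np.round(e,4))
E
```

```text
L [ 0.4186 -0.2879  0.03  ] [ 0.4201 -0.2888  0.03  ] [ 0.4228 -0.2899  0.0153] [0.0002 0.0002]
R [ 0.424  -0.2471  0.03  ] [ 0.4251 -0.2458  0.03  ] [ 0.4259 -0.2462  0.025 ] [0.0008 0.0008]
pin [ 0.4587 -0.2723  0.03  ] [ 0.4588 -0.2711  0.03  ] [ 0.4574 -0.2716  0.0334] [0.0006 0.0006]
tip [ 0.5152 -0.2802  0.03  ] [ 0.5138 -0.2793  0.03  ] [ 0.51   -0.2792  0.0376] [0.0002 0.0002]
```

```bash
python3 -m pendant '[[[0.1,-0.5,3,0,0,0,100],[0,0,3,0,0,0,100],[0,0,2.5,0,0,0,100],[0,0,0,0,0,0,100],[0,0,0,0,0,0,100]]]' 30
```

```text
time: 4.63
ee_pos: [0.4416, -0.2734, 0.0406]
tcp_rot: [-179.4, 1.2, 172.4]
wrist_force: [0.6, 0.2, 1.7]
opening: 0.0855
```

```bash
python3 -m pendant '[[[0.7,0.4,1.2,-0.01,0.02,0,100],[0,0,1.2,0,0,0,100],[0,0,0,0,0,0,100],[0,0,0,0,0,0,100]]]'
```

```text
time: 4.97
ee_pos: [0.4372, -0.2697, 0.0195]
tcp_rot: [-179.9, 0.2, 172.4]
wrist_force: [-0.3, -0.4, -0.6]
opening: 0.0854
```

```bash
python3 -m pendant '[[[0.2,0.1,1.4,0,0,0,100],[0.1,0,0,0,0,0,100],[0,0,0,0,0,0,100]]]'; python3 - <<'E'
from h import *
print(tool().round(4)); im=bot.camera('wrist'); save('w3',im)
E
```

```text
time: 5.22
ee_pos: [0.4355, -0.2689, 0.0074]
tcp_rot: [-179.8, 0.4, 172.4]
wrist_force: [0.3, 0.6, 1.8]
opening: 0.0854
[[-0.9911  0.1328  0.0066  0.4355]
 [ 0.1328  0.9911 -0.0042 -0.2689]
 [-0.007  -0.0033 -1.      0.0074]
 [ 0.      0.      0.      1.    ]]
```

View pics/w3.png

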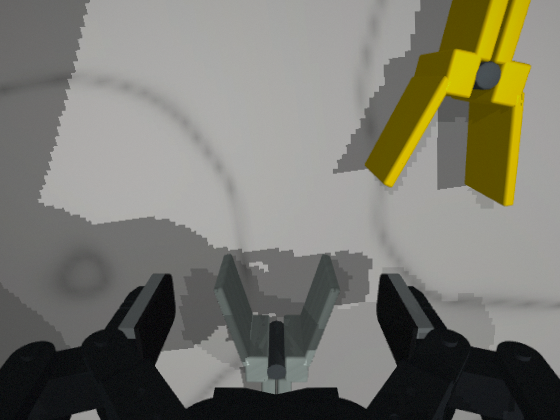

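The levers stand centred between the pads (lever ends at columns 222 and 330, pads at 170 and 380). I close now.

```bash
python3 -m pendant '[[[0,0,0.2,0,0,0,0],[0,0,0,0,0,0,0],[0,0,0,0,0,0,0],[0,0,0,0,0,0,0],[0,0,0,0,0,0,0]]]' 40;python3 -m pendant '[[[0,0,0,0,0,0,0],[0,0,0,0,0,0,0],[0,0,0,0,0,0,0],[0,0,0,0,0,0,0],[0,0,0,0,0,0,0]]]'; python3 - <<'E'
from h import *
print(tool().round(4)); im=bot.camera('wrist'); save('w4',im)
E
```

```text
time: 5.68
ee_pos: [0.4371, -0.2701, 0.0089]
tcp_rot: [-179.7, 0.6, 172.4]
wrist_force: [-2.2, 1.4, 8.0]
opening: 0.0254
time: 6.1
ee_pos: [0.4375, -0.2703, 0.0099]
tcp_rot: [-179.7, 0.7, 172.4]
wrist_force: [0.9, -0.4, -0.3]
opening: 0.0234
[[-0.9911  0.133   0.0111  0.4375]
 [ 0.1329  0.9911 -0.0074 -0.2703]
 [-0.012  -0.0058 -0.9999  0.0099]
 [ 0.      0.      0.      1.    ]]
```

View pics/w4.png

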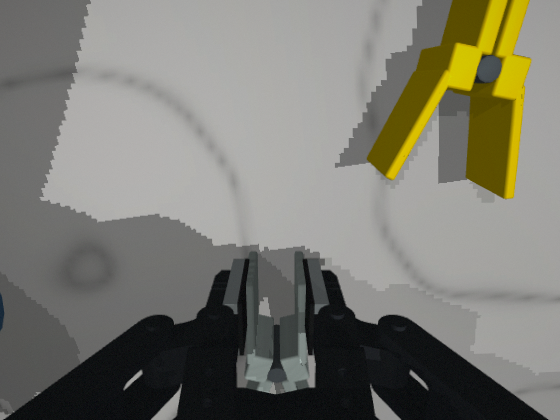

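The levers are squeezed to the stop (opening 23 mm) and the jaws are opening. Now I lift, then shift towards the card.

```bash
python3 -m pendant '[[[0,0,-3,0,0,0,0],[0,0,-4,0,0,0,0],[0,0,-4,0,0,0,0],[0,0,-4,0,0,0,0],[0,0,-4,0,0,0,0]]]'; python3 -m pendant '[[[0.3,4,0,0,0,0,0],[0.3,4,0,0,0,0,0],[0.3,4,0,0,0,0,0],[0.3,4,0,0,0,0,0],[0.3,4,0,0,0,0,0]]]'; python3 -m pendant '[[[0,0,0,0,-0.11,-0.08,0],[0,0,0,0,-0.11,-0.08,0],[0,0,0,0,-0.11,0,0],[0,0,0,0,-0.11,0,0],[0,0,0,0,0,0,0]]]';  python3 - <<'E'
from h import *
print(tool().round(4)); c=cam('wrist'); np.save('w5T',c[2]); im=bot.camera('wrist'); save('w5',im)
for t in ('card_edge','tall_card','clip_center','jaw_left','jaw_right'):
    for k in bot.mark_of('wrist',t)[:2]: print(t,np.round(k['uv'],1),round(k['confidence'],2))
E
```

```text
time: 6.57
ee_pos: [0.4305, -0.2659, 0.1952]
tcp_rot: [179.9, -0.4, 172.4]
wrist_force: [1.5, -0.8, -1.1]
opening: 0.0233
time: 6.98
ee_pos: [0.4465, -0.0676, 0.2067]
tcp_rot: [-179.8, 0.6, 171.6]
wrist_force: [0.6, -0.3, -0.8]
opening: 0.0236
time: 7.4
ee_pos: [0.4472, -0.057, 0.2015]
tcp_rot: [-178.8, 25.2, -178.3]
wrist_force: [0.3, -0.3, -0.9]
opening: 0.0236
[[-0.9041 -0.0201  0.4269  0.4472]
 [-0.0265  0.9996 -0.0089 -0.057 ]
 [-0.4265 -0.0194 -0.9043  0.2015]
 [ 0.      0.      0.      1.    ]]
card_edge [271.3 295. ] 0.92
tall_card [279.9 238.9] 0.88
clip_center [278.4 351.2] 0.97
jaw_left [169.8 261.6] 0.38
```

View pics/w5.png

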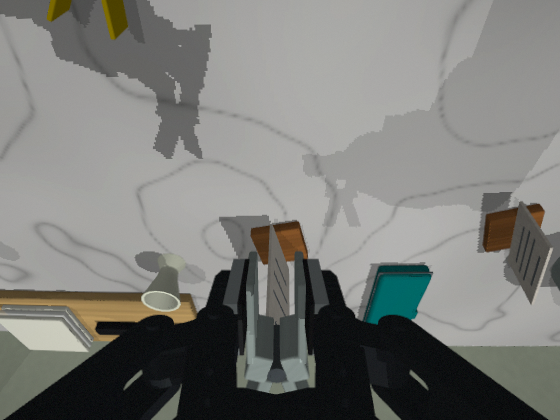

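The wrist view shows the tall card's base with top-face corners near (251,232), (298,221), (307,248) and (262,262). The near edge runs up from about (269,225) to (273,325). I'll take a second view from the side.

```bash
python3 -m pendant '[[[0,-3.5,0,0,0,0,0],[0,-3.5,0,0,0,0,0],[0,-3.5,0,0,0,0,0],[0,0,0,0,0,0,0],[0,0,0,0,0,0,0]]]'; python3 - <<'E'
from h import *
c=cam('wrist'); c1=(c[0],c[1],np.load('w5T.npy')); print(tool().round(4)); im=bot.camera('wrist'); save('w6',im)
B=[onz(c1,p,.014) for p in ((251,232),(298,221),(307,248),(262,262))]
print(np.round(B,4)); print('centre',np.mean(B,0), [np.degrees(np.arctan2(*(B[i]-B[j])[1::-1])) for i,j in ((3,0),(2,1),(1,0),(2,3))])
old={'card_edge':(271.3,295),'tall_card':(279.9,238.9)}
s=cam('scene')
for t in old:
    for k in bot.mark_of('wrist',t)[:2]:
        x,e=tri([ray(c1,old[t]),ray(c,k['uv'])]); print(t,np.round(k['uv'],1),round(k['confidence'],2),x.round(4),np.round(e,4))
        x,e=tri([ray(c1,old[t]),ray(c,k['uv']),ray(s,{'card_edge':(247,218),'tall_card':(246,252)}[t])]);print(x.round(4),np.round(e,4))
print('base on z=.0',onz(c1,old['tall_card'],0))
E
```

```text
time: 8.12
ee_pos: [0.4587, -0.1667, 0.2043]
tcp_rot: [-179.1, 24.2, -178.1]
wrist_force: [0.3, 1.0, -0.9]
opening: 0.0235
[[-0.9113 -0.0264  0.4108  0.4587]
 [-0.03    0.9995 -0.0024 -0.1667]
 [-0.4106 -0.0145 -0.9117  0.2043]
 [ 0.      0.      0.      1.    ]]
[[ 0.6287 -0.0862  0.014 ]
 [ 0.6077 -0.032   0.014 ]
 [ 0.6557 -0.0178  0.014 ]
 [ 0.6867 -0.0736  0.014 ]]
centre [ 0.64467302 -0.05242966  0.014     ] [np.float64(12.265316227867999), np.float64(16.43244094134637), np.float64(111.24644792581151), np.float64(119.0562877968345)]
card_edge [383.8 292.1] 0.84 [ 0.6166 -0.0598  0.1059] [0. 0.]
[ 0.6196 -0.0623  0.1055] [0.0028 0.0034 0.0061]
tall_card [367.8 238. ] 0.72 [ 0.6497 -0.0515  0.0061] [0.0004 0.0004]
[ 0.6506 -0.0528  0.0061] [0.0016 0.0015 0.0029]
tall_card [277.  298.3] 0.53 [ 0.2651 -0.1145  0.336 ] [0.0556 0.0556]
[ 0.6647 -0.0879  0.0306] [0.0463 0.0865 0.041 ]
base on z=.0 [ 0.65618567 -0.05144744  0.        ]
```

View pics/w6.png

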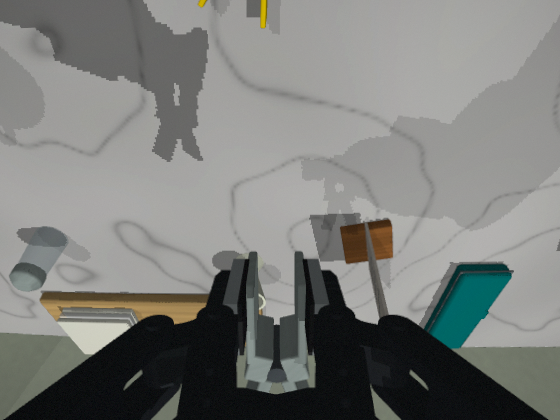

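```bash
cat > fit.py <<'E'
from h import *
from scipy.optimize import least_squares
K,D,Pw=cam('wrist'); c5=(K,D,np.load('w5T.npy')); c6=(K,D,Pw); np.save('w6T',Pw)
sq=np.array([[-30,-30],[-30,30],[30,30],[30,-30]])/1000
def X(p,pts): 
    c,s=np.cos(p[2]),np.sin(p[2]); q=np.asarray(pts,float)
    return np.c_[p[0]+c*q[:,0]-s*q[:,1],p[1]+s*q[:,0]+c*q[:,1],q[:,2]]
obj=np.c_[sq,np.full(4,.014)]; e=np.array([[-.045,0,.109]])
o5=np.array([(251,232),(298,221),(307,248),(258,260)],float);o6=np.array([(341,231),(388,220),(393,256),(346,264)],float)
def f(p): return np.r_[(proj(c5,X(p,obj))-o5).ravel(),(proj(c6,X(p,obj))-o6).ravel(),(proj(c5,X(p,e))-(271.3,295)).ravel(),(proj(c6,X(p,e))-(383.8,292.1)).ravel()]
r=least_squares(f,[.66,-.05,.2],loss='soft_l1'); p=r.x
print(p,np.degrees(p[2]),'edge',X(p,e)); print(r.fun.reshape(-1,2).round(1))
V=[]
card=np.array([(-.045,0,.014),(-.045,0,.144),(.045,0,.144),(.045,0,.014)])
for n,c in(('w5',c5),('w6',c6)):
    im=cv2.imread(f'pics/{n}.png')
    im=cv2.resize(im,None,fx=4,fy=4,interpolation=2)
    for q,col in((obj,(0,255,0)),(card,(0,0,255))): cv2.polylines(im,[((proj(c,X(p,q))+.5)*4).astype(int)],True,col,1)
    x0=210 if n=='w5' else 310
    V.append(im[200*4:350*4,x0*4:(x0+100)*4])
cv2.imwrite('pics/ov.png',np.hstack(V))
E
python3 fit.py
```

```text
[ 0.65089068 -0.05017658  0.24684135] 14.142967362099196 edge [[ 0.60725467 -0.06117198  0.109     ]]
[[-0.3  0.2]
 [ 2.7  4.1]
 [ 2.1  8.6]
 [ 5.3  2.3]
 [-0.5 -0.9]
 [ 4.8  2.8]
 [-0.4 -0.8]
 [-1.1 -2.7]
 [-1.4 -2.5]
 [-1.2 -2.9]]
```

View pics/ov.png

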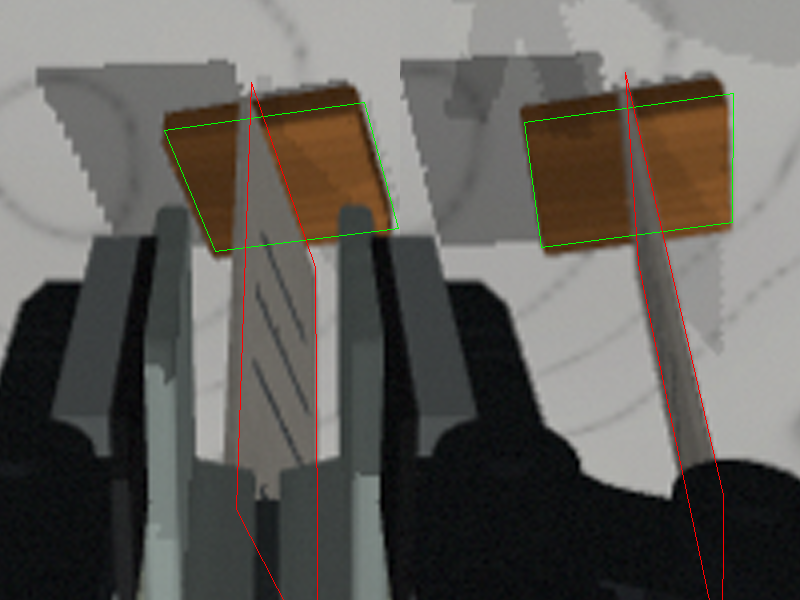

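The overlay fits to about 2 px: card yaw about 14°, near edge at roughly (0.612,-0.061). I'll bring the tool upright, turn it to the card's yaw and go to a standoff.

```bash
python3 -m pendant '[[[0,0,0,0,0.105,0,0],[0,0,0,0,0.105,0,0],[0,0,0,0,0.105,0,0],[0,0,0,0,0.105,0,0],[0,0,0,0,0,-0.11,0]]]';python3 -m pendant '[[[0,0,0,0,0,-0.1,0],[0,0,0,0,0,0,0],[0,0,0,0,0,0,0]]]'; python3 - <<'E'
from h import *
T=tool(); 
for s in (.12,.053):
  t=np.array([.612-s*.97,-.061-s*.244,.105]); print(t,((T[:3,:3].T@(t-T[:3,3]))*100).round(2))
E
```

```text
time: 8.68
ee_pos: [0.4569, -0.1588, 0.2027]
tcp_rot: [-179.2, -1.1, -171.7]
wrist_force: [0.1, 0.3, -1.5]
opening: 0.0236
time: 8.93
ee_pos: [0.4598, -0.155, 0.2004]
tcp_rot: [-179.5, -1.6, -165.1]
wrist_force: [-0.3, -0.2, -0.8]
opening: 0.0234
[ 0.4956  -0.09028  0.105  ] [-5.38  5.43  9.35]
[ 0.56059  -0.073932  0.105   ] [-12.08   5.34   9.16]
```

```bash
python3 -m pendant '[[[-1.3,1.3,2.4,-0.01,-0.03,0,0],[-1.3,1.3,2.4,0,0,0.01,0],[-1.3,1.3,2.4,0,0,0,0],[-1.0,1.0,1.2,0,0,0,0],[0,0,0,0,0,0,0]]]'; python3 - <<'E'
from h import *
bot.camera('scene');T=tool(); c=cam('wrist'); im=bot.camera('wrist'); save('w7',im);print(bot.get_obs()['tcp_rot'])
for s in (.12,.053):
  t=np.array([.612-s*.97,-.061-s*.244,.105]); print(((T[:3,:3].T@(t-T[:3,3]))*100).round(2))
for t in ('card_edge','clip_center','jaw_left','jaw_right'):
    for k in bot.mark_of('wrist',t)[:2]: print(t,np.round(k['uv'],1),round(k['confidence'],2), onz(c,k['uv'],.11).round(4))
E
```

```text
time: 9.35
ee_pos: [0.4966, -0.0915, 0.1169]
tcp_rot: [-179.8, 0.7, -166.6]
wrist_force: [-0.0, 0.4, -0.8]
opening: 0.0235
[-179.71140733    0.80279646 -166.55325464]
[0.04 0.21 1.29]
[-6.66  0.29  1.38]
clip_center [279.  349.4] 0.82 [ 0.5421 -0.0793  0.11  ]
```

View pics/w7.png

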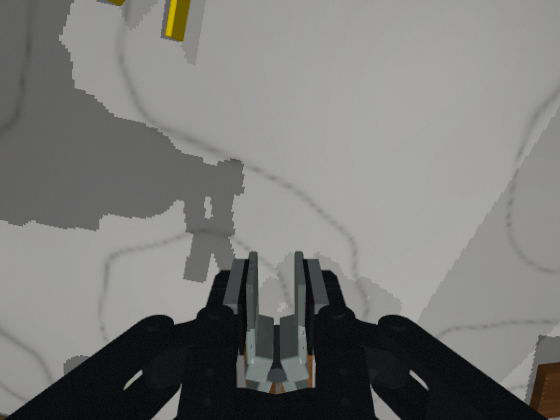

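The wrist view shows the jaws open and the base corners peeking out evenly on both sides at (240,370) and (313,370). I'll work out where the pin sits in the tool frame, and check the card with the fixed cameras.

```bash
python3 - <<'E'
from h import *
cc=bot.get_calibration('wrist'); c=(np.array(cc['intrinsics']),np.array(cc['D']),np.array(cc['T_tool_cam']))
for n,u,z in(('leverL',(253,252),-.020),('leverR',(300,252),-.020),('pin mark',(279,349.4),-.005),('pintop',(278,322),-.023)): print(n,onz(c,u,z).round(4))
T=tool()
s,t=cam('scene'),cam('top')
bot.camera('scene');bot.camera('top')
for n in('clip_center','jaw_left','jaw_right','card_edge','tall_card'):
    for k in ('scene','top'):
        for d in bot.mark_of(k,n)[:2]: print(n,k,np.round(d['uv'],1),round(d['confidence'],2),onz(s if k=='scene' else t,d['uv'],{'tall_card':0,'card_edge':.109}.get(n,.122)).round(4))
im=bot.camera('scene'); print(bot.get_obs()['time'])
E
```

```text
leverL [ 0.0231 -0.0084 -0.02  ]
leverR [ 0.0231  0.0094 -0.02  ]
pin mark [-0.0357  0.0018 -0.005 ]
pintop [-0.0064  0.0011 -0.023 ]
clip_center scene [261.2 194.8] 0.68 [ 0.523  -0.0813  0.122 ]
clip_center scene [264.7 185.1] 0.4 [ 0.4739 -0.0988  0.122 ]
clip_center top [137.1 262.9] 0.5 [0.443  0.4386 0.122 ]
jaw_left scene [259.1 206.5] 0.66 [ 0.5752 -0.0564  0.122 ]
jaw_left scene [247.7 255.2] 0.39 [0.7612 0.0251 0.122 ]
jaw_right scene [267.3 182.5] 0.48 [ 0.4575 -0.0993  0.122 ]
card_edge scene [251.1 217.1] 0.94 [ 0.6143 -0.0588  0.109 ]
card_edge top [291.2 204.7] 0.67 [ 0.619  -0.0635  0.109 ]
tall_card scene [247.1 257.5] 0.88 [ 0.6636 -0.0442 -0.    ]
tall_card scene [391.  321.2] 0.31 [ 0.6734  0.3875 -0.    ]
tall_card top [286.8 198. ] 0.85 [ 0.6556 -0.0522  0.    ]
10.3
```

```bash
python3 -m pendant '[[[-1,0.2,0.6,0,0.01,-0.005,0],[-1,0,0.5,0,0,0,0],[-0.6,0,0,0,0,0,0],[0,0,0,0,0,0,0]]]'; cat > g.py <<'E'
from h import *
T=tool(); c=cam('wrist'); bot.camera('wrist'); s=cam('scene');t=cam('top');bot.camera('scene');bot.camera('top')
yaw=np.radians(14); d=np.array([np.cos(yaw),np.sin(yaw),0]); E=np.array([.615,-.061,.105])
print(bot.get_obs()['time'],T[:3,3].round(4),bot.get_obs()['tcp_rot'].round(2),'togo cm',((T[:3,:3].T@(E-.055*d-T[:3,3]))*100).round(2))
for n in('card_edge','clip_center'):
    for k,cc in (('wrist',c),('scene',s),('top',t)):
        for m in bot.mark_of(k,n)[:1]:
            x=onz(cc,m['uv'],.109); q=T[:3,:3].T@(x-T[:3,3]); print(n,k,np.round(m['uv'],1),round(m['confidence'],2),x.round(4),'in tool',q.round(4))
E
python3 g.py
```

```text
time: 10.63
ee_pos: [0.5234, -0.0854, 0.1079]
tcp_rot: [-179.7, 0.3, -166.3]
wrist_force: [-0.2, -0.3, -0.7]
opening: 0.0233
10.7833 [ 0.5234 -0.0854  0.1079] [-179.7     0.24 -166.28] togo cm [-3.97  0.17  0.31]
card_edge scene [250.4 217.6] 0.73 [ 0.6173 -0.0593  0.109 ] in tool [-0.0974  0.0031 -0.0007]
card_edge top [291.9 205.5] 0.57 [ 0.6162 -0.0657  0.109 ] in tool [-0.0948 -0.0029 -0.0006]
clip_center wrist [275.9 352.1] 0.72 [ 0.563  -0.0754  0.109 ] in tool [-0.0409  0.0003 -0.0009]
clip_center scene [257.5 205. ] 0.71 [ 0.5568 -0.0734  0.109 ] in tool [-0.0352  0.0037 -0.0009]
```

```bash
python3 -m pendant '[[[-0.6,0.15,0.2,0,0,0,0],[-0.7,0,0,0,0,0,0],[-0.6,0,0,0,0,-0.005,0],[0,0,0,0,0,0,0]]]'; python3 g.py
```

```text
time: 11.42
ee_pos: [0.5423, -0.0795, 0.1069]
tcp_rot: [-179.7, 0.4, -166.0]
wrist_force: [0.2, 0.7, -1.1]
opening: 0.0232
11.5667 [ 0.5423 -0.0795  0.1069] [-179.67    0.31 -166.05] togo cm [-2.    0.04  0.2 ]
card_edge wrist [274.3 401.1] 0.75 [ 0.6125 -0.0626  0.109 ] in tool [-0.0722 -0.0006 -0.0017]
card_edge scene [250.5 220.2] 0.79 [ 0.627  -0.0528  0.109 ] in tool [-0.0886  0.0055 -0.0016]
card_edge top [290.  203.6] 0.54 [ 0.6227 -0.0596  0.109 ] in tool [-0.0828 -0.0002 -0.0016]
clip_center wrist [278.3 350.6] 0.97 [ 0.5799 -0.0686  0.109 ] in tool [-0.0391  0.0015 -0.0019]
clip_center scene [258.5 186.9] 0.65 [ 0.4757 -0.1201  0.109 ] in tool [ 0.0744 -0.0233 -0.0024]
clip_center top [328.3 180.5] 0.57 [ 0.6965 -0.1895  0.109 ] in tool [-0.1231 -0.144  -0.0005]
```

```bash
python3 -m pendant '[[[-0.7,0,0.1,0,0,0,0],[-0.7,0,0,0,0,0,0],[-0.4,0,0,0,0,0,0],[0,0,0,0,0,0,0]]]'; python3 g.py; python3 - <<'E'
from h import *
a=bot.camera('wrist')[230:400,180:380]; b=bot.camera('scene')[165:275,190:320]; t=bot.camera('top')[165:265,250:350]
f=lambda i:cv2.resize(i,(400,int(400*i.shape[0]/i.shape[1])),interpolation=cv2.INTER_CUBIC)[:340]
I=[f(a),f(b)]; h=max(i.shape[0] for i in I); I=[np.pad(i,((0,h-i.shape[0]),(0,0),(0,0))) for i in I]
save('fin',np.hstack(I))
E
```

```text
time: 12.2
ee_pos: [0.5604, -0.0753, 0.1065]
tcp_rot: [-179.6, 0.4, -166.1]
wrist_force: [0.0, -0.5, -1.1]
opening: 0.0234
12.35 [ 0.5604 -0.0753  0.1065] [-179.64    0.37 -166.1 ] togo cm [-0.14  0.07  0.15]
card_edge wrist [273.2 377.5] 0.61 [ 0.6148 -0.0629  0.109 ] in tool [-0.0558 -0.0011 -0.0021]
card_edge scene [388.6 325.3] 0.35 [0.7794 0.3959 0.109 ] in tool [-0.3258  0.4047 -0.0028]
clip_center wrist [276.2 348.7] 0.62 [ 0.5968 -0.0658  0.109 ] in tool [-0.0376  0.0004 -0.0022]
clip_center scene [253.4 211.8] 0.53 [ 0.5904 -0.0663  0.109 ] in tool [-0.0313  0.0015 -0.0023]
clip_center top [330.5 279.1] 0.67 [ 0.3718 -0.1839  0.109 ] in tool [ 0.2092 -0.0601 -0.0036]
```

View pics/fin.png

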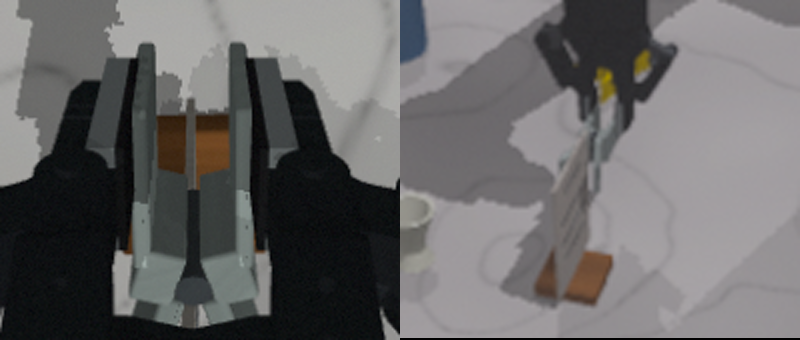

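The last picture shows the card standing between the open jaws with daylight on both sides. In the wrist crop the card is at about column 191 and the clip's mid-plane at 193. I'll make one small centring nudge, check, and hand in.

```bash
python3 -m pendant '[[[0,-0.1,0,0,0,0,0],[0,0,0,0,0,0,0],[0,0,0,0,0,0,0]]]'; python3 g.py | grep -v top; python3 - <<'E'
from h import *
o=bot.get_obs(); print(o['ee_pos'],o['opening'],o['qd'].round(2),o['wrist_force'].round(2))
E
```

```text
time: 13.05
ee_pos: [0.5596, -0.0767, 0.1068]
tcp_rot: [-179.6, 0.4, -166.1]
wrist_force: [-0.5, -0.1, -1.1]
opening: 0.0234
13.2 [ 0.5596 -0.0767  0.1068] [-179.63    0.4  -166.12] togo cm [-0.25  0.18  0.18]
card_edge wrist [277.2 376.4] 0.63 [ 0.6131 -0.0625  0.109 ] in tool [-0.0554  0.0009 -0.0018]
card_edge scene [249.6 216.9] 0.96 [ 0.6157 -0.0629  0.109 ] in tool [-0.0578 -0.0001 -0.0018]
clip_center wrist [276.4 350.3] 0.65 [ 0.5972 -0.0668  0.109 ] in tool [-0.0389  0.0005 -0.0019]
clip_center scene [251.2 213.1] 0.62 [ 0.5987 -0.0685  0.109 ] in tool [-0.0399 -0.0014 -0.0019]
[ 0.55962031 -0.07662031  0.10677228] 0.023471286818265748 [-0.12 -0.05 -0.03 -0.04 -0.04  0.04] [-0.28  0.81 -0.01]
```

```bash
python3 -c "
from workcell import bot
print(bot.job_done())"
```

```text
the job is handed in; nothing more can be done
None
```

I picked up the steel clip by its levers and brought its open jaws round the tall card's near edge. I handed the job in at about 13 s of the 38 s allowed, with the clip still squeezed in the gripper. No verdict came back, so what follows is from my own checks.

**Grip:** The levers are squeezed to the stop. The gripper reads 23.4 mm, against 26 mm expected over the levers, at a 40 N setting. I lifted the clip to about 0.2 m with its jaws spread while it was still well away from the card.

**Alignment:** The tool is within 0.5° of vertical. Its heading is 13.9°, against about 14° measured for the card (individual readings 12–16°). The clip's centre is about 0.11 m up.

**Position round the edge:** The edge is within about 1.5 mm of the clip's mid-plane in both the wrist and scene views.

**Clearance:** In the last picture I viewed, there was a gap on both sides of the card. After that I nudged the clip 1 mm sideways to centre it, and I checked that only with the networks, not with another picture. The wrist force stayed at noise level, but that is too coarse to rule out a very light touch.

**Where the checks disagreed:** The edge is about 56 mm ahead of the fingertips. How far it is ahead of the pin depends on which reading I trust:
- The lever position and the pre-grasp pose put it about 28–33 mm ahead.
- The networks' last marks for the clip's centre put it only about 17 mm ahead. I trusted those less because the pin is partly hidden.
- All of these lie inside the 12–39 mm window.

I saw no sign that the card stand had moved. I did not measure the other things on the counter again, but the arm's path stayed clear of them.

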